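Let the soldering stand down one notch

TASK

Let the soldering stand's platform down by one notch, using only a fingertip against the parts: push the pawl's cross-bar to lift the pawl off the ratchet wheel until it tips over and stays back by itself, push the top spoke of the star backward (towards the pawl) to turn the wheel one notch and no more, then tip the pawl down again so that it sits fully in the next gap. Nothing is to be picked up, and everything else on the bench stays where it is.

Things in the scene. Friction and masses are not known exactly. Their poses are not given: they have to be found in the camera images.
- stand: Soldering stand with ratchet, bolted to the bench: base plate 250 x 235 x 12 mm. Origin on the bench below the axle, in the plane of the toothed wheel; z up, axle along y. Pawl on the wheel's -x side, star of spokes on its +y side, platform on its -y side. Two grey cheeks (y = -24 to -14 and 17 to 27 mm) end 138 mm above the bench.
- axle (a point): fixed point on the axle at the centre of the star of spokes (stand frame 0, 40, 115 mm). The toothed wheel on the same axle is 14 mm thick (y = -7 to 7 mm) with 8 sawteeth, 45 degrees (one notch, 0.785 rad) apart, tips at radius 52 mm, so up to 167 mm above the bench
- pivot (a point): fixed point on the pawl's pivot (stand frame -84, 0, 127 mm); the pivot is parallel to the stand's y
- block (a point): top centre of the white soldering block (80 x 65 mm) on the platform, about 175 mm up, stand y = -118 mm; it sinks 12 mm a notch as the wheel goes backward
- wheel (a joint): Wheel and star, rad. 0: a tooth's steep face touches the pawl's nose; starts 0.02 to 0.25. Backward (-): the wheel's top goes to the stand's -x, towards the pawl. The pawl drops fully into the next gap with the wheel between about -0.75 and -0.38 (middle best); otherwise it rests up on a tooth. Stiff (0.22 N m, some 3 N at a spoke), stays where it is left, pawl up or down.
- spoke_tip (a point): outer end of the uppermost spoke, 90 mm from the axle's centre. The star has 4 round spokes, 10 mm thick, 90 degrees apart, in the plane y = +40 mm of the stand frame. At wheel = 0 this spoke leans 18 degrees from upright towards the stand's +x; the wheel's angle adds to that lean.
- pawl (a joint): Pawl about its pivot, rad: 0 = nose fully down between the teeth; grows as the nose lifts and the pawl swings back towards the stand's -x; stop at 1.1. It swings freely under its weight (about 120 g): below about 0.5 it falls back down, above about 0.7 it falls open and rests on the stop by itself.
- bar (a point): centre of the pawl's cross-bar on top of its finger tab: a rod 10 mm thick, 52 mm long, along the stand's y (-42 to +10 mm), 73 mm from the pivot. At pawl = 0 it is 22 mm to the +x side of the pivot and 70 mm above it, at 1.1 it is 53 mm to the -x side and 51 mm above. A fingertip has room on both sides, if kept above the teeth.
- buckle_a: cast buckle (two rings and a shell), 68 x 42 x 7 mm, lying on the stand's base plate beyond the wheel; bystander, not to be disturbed; origin at its underside
- buckle_b: cast buckle, 68 x 42 x 7 mm, lying on the bench beside the stand; bystander, not to be disturbed; origin at its underside
- buckle_c: cast buckle, 68 x 42 x 7 mm, lying on the bench beside the stand; bystander, not to be disturbed; origin at its underside
- flux_jar: amber jar, 48 mm across, 55 mm high; bystander, not to be disturbed; origin at its underside
- bench_block: steel block 60 x 60 x 20 mm; bystander, not to be disturbed; origin at its underside
- dish: copper bowl, 70 mm across, 25 mm high; bystander, not to be disturbed; origin at its underside
- file: handled needle tool lying on the bench, 180 mm long; bystander, not to be disturbed; origin at its underside below the middle of its length

How it is judged:
On the way, in this order (a step that is already met when the one before it is completed fails the run):
1. the pawl is lifted and rests back, the wheel not yet turned back (value of joint pawl above 0.9 rad and value of joint wheel above -0.15 rad), for 0.2 s.
2. the wheel is pushed back into the next notch (value of joint wheel between -0.8 and -0.3 rad), for 0.2 s.
At the end, for the whole second after the job is handed in: The pawl is fully down (joint below 0.06 rad) in the gap next to the one it started in: the wheel's angle is between -0.80 and -0.30 rad (all of step 2 and value of joint pawl below 0.06 rad and velocity of joint wheel between -0.05 and 0.05 rad/s); the robot touches nothing.
It fails at once if the wheel is let back clearly more than one notch (beyond -1.0 rad) (value of joint wheel below -1 rad).
It fails at once if the wheel is wound forward a notch (beyond 0.6 rad) (value of joint wheel above 0.6 rad).
It fails at once if a bystander is moved more than 20 mm or lifted (distance of any of buckle_a, buckle_b, buckle_c, flux_jar, bench_block, dish, file from where it was at the start of the episode above 0.02 m).
It also fails if it takes over 59 s, if anything falls off the work surface, if the arm or the gripper's body presses on something with over 40 N, if the wrist force passes 120 N, or if a joint passes its speed limit or range.

ROBOT

A 6-joint arm with a two-finger parallel gripper is mounted at the origin on the work surface. World frame = base frame: x ahead of the robot, y to its left, z up, the work surface at z = 0. Lengths are in m, angles in rad, forces in N, time in s.
With the tool pointing down it reaches from about 0.275 to 0.75 m from the base axis. Payload 10.2 kg.
Tool frame: the origin (TCP) lies midway between the tips of the shut fingers; the grasp point (between the pads) lies 19 mm behind it (env.hold_point_z is the distance from the TCP to the grasp point, in m); z points along the fingers, y is the line along which they close (so a half turn about z gives the same grasp; the last joint's range is limited). The gripper opens to 85 mm and grips with 20 to 120 N. Pads are 22 mm wide; open, the fingers measure 114 mm over their backs; the gripper's body (76 mm by 85 mm) begins 54 mm behind the grasp point. The pads swing forward as they close: fully open they stand 13 mm farther back than shut.
Start: joints at [0.985, 0.313, 1.498, -0, 1.331, -0.223], TCP at [0.186, 0.491, 0.209] pointing down, gripper open.
Joint ranges: [-2.94, 2.94], [-0.97, 2.17], [0.19, 2.56], [-1.23, 4.37], [0.02, 3.11], [-2.88, 2.88]. Speed limits (rad/s): [2.39, 2.39, 3.01, 3.14, 3.14, 3.14].

INTERFACE

Orientations are given as a unit quaternion [x, y, z, w].
In Python, from bench import env, kinematics, monitor, eyes, job gives the robot as it stands. The module is installed in compiled form; this text tells all that it offers. Calls block until the motion is done:
- env.reach(position, orientation): joint-space move of the TCP to a pose.
- env.movel(position, velocity=0.15, frame=None, guard=None): straight line of the TCP; frame=None keeps the orientation; velocity is the mean speed in m/s. With guard (N) it stops when the force on the tool has changed by that much, and returns True; else False.
- env.set_joints(angles): joint-space move.
- env.release() and env.close_gripper(effort=None): open the fingers fully, or close them until they stop; effort is the grip in N (None keeps the last).
- env.hold(seconds).
- kinematics.ik(position, orientation): joint angles nearest the present ones, or None.
- monitor.sense(): the state.
- eyes.grab_frame(name): name is "scene" or "top"; returns a dict with "frame" (420x560x3 uint8, red, green, blue), "mtx" (3x3 intrinsics, pixels), "k1" (the pictures are not rectified: a ray, as slopes to the right and down, at radius r is drawn at 1 + k1 r^2 times it, then the intrinsics apply), "view" (4x4, takes a point from world to camera coordinates). Camera axes: x right, y down, z forward; pixel columns grow to the right and rows downward; lengths in m; the calibration is good to about 2 mm. A picture is of the moment at which its call begins. There is no depth.
A pose or a line that the arm cannot do raises env.MotionError and nothing moves.
- job.hand_in(): hands the job in; it is judged then, once.
The state is a dict: "clock": time; "joints": joint angles; "qvel": joint speeds; "joint_efforts": joint torques, N m; "position": TCP position; "ee_rot": TCP orientation; "contact_force": force on the tool from outside, world axes, zero at the start; "ft_torque": the same for the moment, N m; "finger_gap": opening from 0.0 (shut) to 1.0 (fully open); "gripper_force": force on a finger pad.
Only numpy, scipy, OpenCV 4.12 (cv2) and the standard library are available. Lean on these libraries where they do the work, as an engineer would, in place of code of your own. Each camera call takes 0.05 s, during which the arm holds its last target. There are 200 camera calls.

## Working session

There is one attempt and no reset: what is moved stays moved. The work goes in short steps, each a Python script; the robot and the scene stay as the last script left them, time stands still between calls to the robot, and variables do not carry over. Pictures are saved under pics/ and viewed, at most 10 in all, crops included, and the job is handed in when it is done.

```bash
mkdir -p pics; python3 - <<'E'
from bench import env, monitor, eyes
import cv2,numpy as np
for n in("scene","top"):
    f=eyes.grab_frame(n); cv2.imwrite(f"pics/{n}0.png",cv2.cvtColor(f["frame"],cv2.COLOR_RGB2BGR))
    print(n,f["mtx"].tolist(),f["k1"],np.round(f["view"],4).tolist())
s=monitor.sense();print(s["clock"],s["position"],s["ee_rot"])
E
```

```text
scene [[400.5468128697294, 0.0, 281.18131532355943], [0.0, 400.5468128697294, 211.14141693153098], [0.0, 0.0, 1.0]] 0.01945228316254949 [[-0.3812, 0.9243, 0.0171, 0.1828], [0.7115, 0.3051, -0.633, -0.3057], [-0.5903, -0.2291, -0.774, 1.1547], [0.0, 0.0, 0.0, 1.0]]
top [[438.57564211582934, 0.0, 283.898893894033], [0.0, 438.57564211582934, 212.22567871508974], [0.0, 0.0, 1.0]] 0.007244361840065548 [[-0.0143, -0.9996, 0.0247, 0.0262], [-0.9833, 0.0096, -0.1816, 0.606], [0.1813, -0.0269, -0.9831, 1.0058], [0.0, 0.0, 0.0, 1.0]]
0.1 [0.1861716  0.49061537 0.20840284] [ 1.80393607e-01  9.83594335e-01 -5.24938456e-04 -2.36081978e-04]
```

View pics/scene0.png

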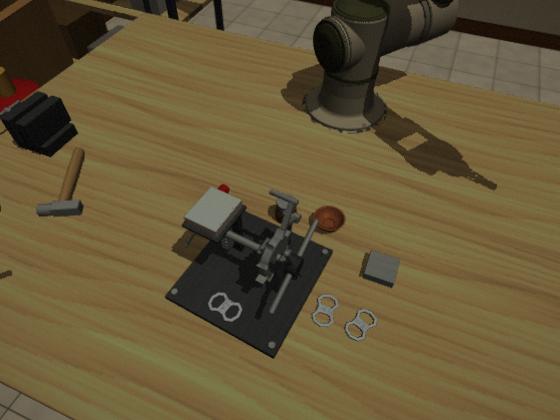

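View pics/top0.png

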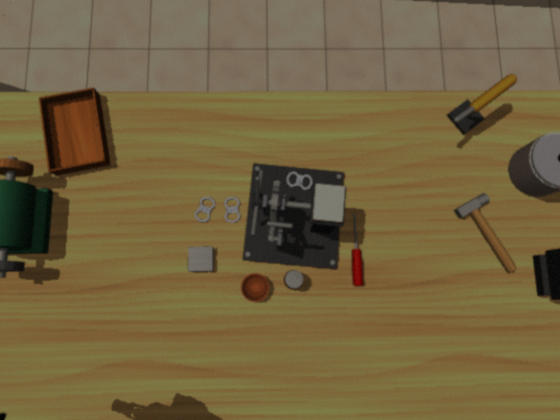

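The plate's top-view corners are about (255,164), (345,170), (337,268) and (243,263). The pawl bar is near (284,195) in the scene view, on the robot side. Next I'll enlarge crops of both views.

```bash
python3 - <<'E'
import cv2
a=cv2.imread("pics/scene0.png")[180:330,170:340]; b=cv2.imread("pics/top0.png")[155:275,235:355]
g=lambda i:cv2.convertScaleAbs(i,alpha=1.6,beta=15)
cv2.imwrite("pics/s1.png",g(cv2.resize(a,None,fx=4,fy=4,interpolation=cv2.INTER_CUBIC)))
cv2.imwrite("pics/t1.png",g(cv2.resize(b,None,fx=5,fy=5,interpolation=cv2.INTER_CUBIC)))
E
```

```text
(no output)
```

View pics/s1.png

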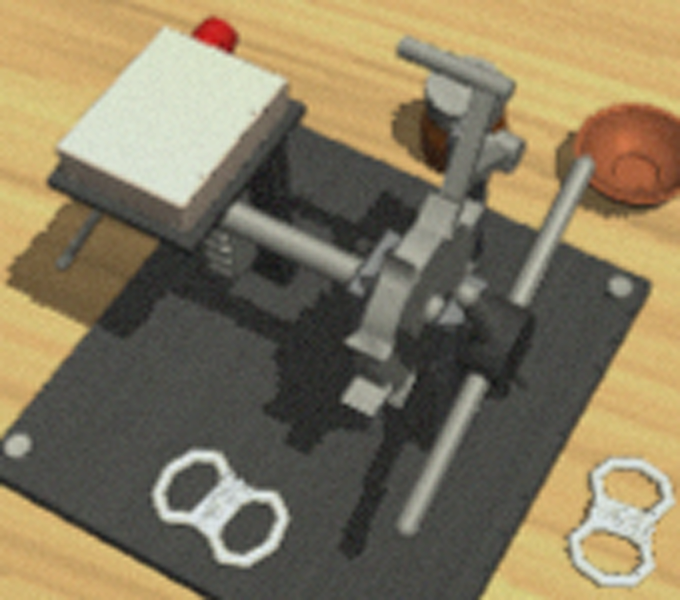

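View pics/t1.png

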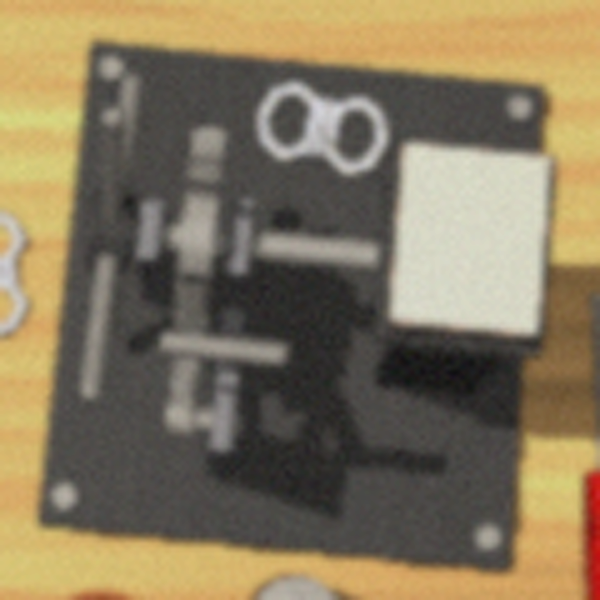

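The enlarged views show:
- **Bar ends:** scene crop (403,47) and (510,90), top crop (163,341) and (287,352).
- **Spokes:** scene crop, ends at (587,162) and (408,528), with a dark hub near (500,330).
- **White block:** top corners are clear in both views.

Next I'll triangulate these points.

```bash
cat >h.py <<'E'
import numpy as np,cv2
from bench import env,kinematics,monitor,eyes,job
C={"scene":(np.array([[400.5468,0,281.1813],[0,400.5468,211.1414],[0,0,1]]),0.019452),"top":(np.array([[438.5756,0,283.8989],[0,438.5756,212.2257],[0,0,1]]),0.0072444)}
V={"scene":np.array([[-0.3812,0.9243,0.0171,0.1828],[0.7115,0.3051,-0.633,-0.3057],[-0.5903,-0.2291,-0.774,1.1547],[0,0,0,1]]),
"top":np.array([[-0.0143,-0.9996,0.0247,0.0262],[-0.9833,0.0096,-0.1816,0.606],[0.1813,-0.0269,-0.9831,1.0058],[0,0,0,1]])}
def sl(n,p):
    K,k=C[n];return cv2.undistortPoints(np.array([[p]],float),K,np.array([k,0,0,0.]))[0,0]
def ray(n,p):
    R=V[n][:3,:3];t=V[n][:3,3];return -R.T@t,R.T@np.r_[sl(n,p),1]
def plane(n,p,z):
    c,d=ray(n,p);return c+d*(z-c[2])/d[2]
def tri(ps,pt):
    X=cv2.triangulatePoints(V["scene"][:3],V["top"][:3],sl("scene",ps),sl("top",pt))[:,0] if 0 else cv2.triangulatePoints(V["scene"][:3],V["top"][:3],sl("scene",ps).reshape(2,1),sl("top",pt).reshape(2,1))[:,0]
    return X[:3]/X[3]
def proj(n,X):
    K,k=C[n];return cv2.projectPoints(np.atleast_2d(np.array(X,float)),cv2.Rodrigues(V[n][:3,:3])[0],V[n][:3,3],K,np.array([k,0,0,0.]))[0][:,0]
S=lambda x,y:((x+.5)/4-.5+170,(y+.5)/4-.5+180)
T=lambda x,y:((x+.5)/5-.5+235,(y+.5)/5-.5+155)
E
python3 - <<'E'
from h import *
np.set_printoptions(precision=4,suppress=True)
b1=tri(S(403,47),T(287,352));b2=tri(S(510,90),T(163,341));print("bar -42",b1,"+10",b2,np.linalg.norm(b1-b2))
bl=[tri(S(*a),T(*b)) for a,b in zip([(167,30),(290,83),(187,208),(58,152)],[(542,337),(390,322),(402,143),(552,155)])]
print("block",np.array(bl),np.mean(bl,0))
pc=np.array([plane("top",T(*p),.012) for p in[(93,43),(546,88),(512,570),(42,524)]]);print("plate",pc,pc.mean(0))
print(np.linalg.norm(np.diff(pc,axis=0),axis=1))
d=(pc[0]-pc[1])+(pc[3]-pc[2]);d2=(pc[0]-pc[3])+(pc[1]-pc[2])
print("yaw",np.arctan2(-d[0],d[1]),np.arctan2(d2[1],d2[0]), np.arctan2(-(b2-b1)[0],(b2-b1)[1]))
yaw=(np.arctan2(-d[0],d[1])+np.arctan2(d2[1],d2[0]))/2
R=np.array([[np.cos(yaw),-np.sin(yaw),0],[np.sin(yaw),np.cos(yaw),0],[0,0,1]])
m=(b1+b2)/2
o=m-R@[-.062,-.016,0];o[2]=0
print("origin from bar",o,"bar centre",m)
B=np.mean(bl,0);print("block in stand",R.T@(B-o),"plate",R.T@(pc.mean(0)-o))
inv=lambda n,X:[(np.round([(q[0]-170+.5)*4,(q[1]-180+.5)*4]) if n=="scene" else np.round([(q[0]-235+.5)*5,(q[1]-155+.5)*5])).tolist() for q in proj(n,X)]
P={"hub":(0,.04,.115),"pivot":(-.084,0,.127)}
for w in(0,.1,.2):
  for k in range(4):
    a=np.radians(18)+w+k*np.pi/2;P[f"s{k}_{w}"]=(.09*np.sin(a),.04,.115+.09*np.cos(a))
for k,p in P.items(): print(k,inv("scene",o+R@p),inv("top",o+R@p))
E
```

```text
bar -42 [0.5532 0.0066 0.1948] +10 [0.5584 0.0576 0.1959] 0.051272425229000745
block [[ 0.5627 -0.1047  0.1671]
 [ 0.5699 -0.0395  0.1683]
 [ 0.6487 -0.0469  0.1711]
 [ 0.6429 -0.1119  0.1688]] [ 0.6061 -0.0757  0.1688]
plate [[ 0.743   0.0947  0.012 ]
 [ 0.7173 -0.1378  0.012 ]
 [ 0.4715 -0.1113  0.012 ]
 [ 0.497   0.1202  0.012 ]] [ 0.6072 -0.0086  0.012 ]
[0.234  0.2473 0.2329]
yaw -0.10972875964335803 -0.105333634505016 -0.1017191861874503
origin from bar [0.6191 0.0413 0.    ] bar centre [0.5558 0.0321 0.1953]
block in stand [-0.0004 -0.1178  0.1688] plate [-0.0065 -0.0509  0.012 ]
hub [[499.0, 339.0]] [[114.0, 229.0]]
pivot [[507.0, 149.0]] [[183.0, 416.0]]
s0_0 [[474.0, 273.0]] [[114.0, 123.0]]
s1_0 [[399.0, 533.0]] [[134.0, 67.0]]
s2_0 [[518.0, 390.0]] [[114.0, 320.0]]
s3_0 [[591.0, 159.0]] [[91.0, 406.0]]
s0_0.1 [[463.0, 294.0]] [[116.0, 106.0]]
s1_0.1 [[403.0, 535.0]] [[134.0, 78.0]]
s2_0.1 [[527.0, 373.0]] [[112.0, 336.0]]
s3_0.1 [[589.0, 153.0]] [[91.0, 397.0]]
s0_0.2 [[453.0, 316.0]] [[118.0, 90.0]]
s1_0.2 [[408.0, 536.0]] [[134.0, 91.0]]
s2_0.2 [[535.0, 356.0]] [[110.0, 351.0]]
s3_0.2 [[587.0, 147.0]] [[91.0, 385.0]]
```

The geometry holds up: the bar measures 51 mm (52 given), the block comes out at stand (0, -118) and the wheel at about 0.05. Now I'll lift the pawl.

```bash
cat >>h.py <<'E'
yaw=-0.106;O=np.array([.6191,.0413,0])
R=np.array([[np.cos(yaw),-np.sin(yaw),0],[np.sin(yaw),np.cos(yaw),0],[0,0,1]])
W=lambda x,y,z:O+R@np.array([x,y,z])/1000
f=(yaw+np.pi)/2;Q=np.array([np.cos(f),np.sin(f),0,0])
def st(tag):
    s=monitor.sense();print(tag,round(s["clock"],2),np.round(R.T@(s["position"]-O)*1000,1),"F",np.round(R.T@s["contact_force"],2))
def go(x,y,z,v=.15,g=None):
    r=env.movel(W(x,y,z),velocity=v,guard=g);st(f"{x,y,z} {r}");return r
def snap(name):
    I=[]
    for n,(r0,r1,c0,c1) in {"scene":(180,320,200,345),"top":(155,275,235,355)}.items():
        g=cv2.cvtColor(eyes.grab_frame(n)["frame"],cv2.COLOR_RGB2BGR);cv2.imwrite(f"pics/{name}_{n}.png",g)
        I.append(cv2.resize(cv2.convertScaleAbs(g[r0:r1,c0:c1],alpha=1.6,beta=15),(400,400),interpolation=cv2.INTER_CUBIC))
    cv2.imwrite(f"pics/{name}.png",np.hstack(I))
E
python3 - <<'E'
from h import *
env.close_gripper(30)
p=monitor.sense()["position"];env.movel([p[0],p[1],.30],velocity=.2)
env.reach(W(-34,-28,270),Q);st("above")
if not go(-34,-28,174,.1,8):
    if not go(-108,-28,174,.04,15):
        env.hold(.5);go(-95,-28,174,.1);go(-60,-28,270,.15)
        go(75,44,270,.2)
snap("a")
E
```

```text
above 3.68 [-34.2 -27.2 270.1] F [-0.37 -0.4   0.05]
(-34, -28, 174) False 4.79 [-33.7 -28.  174.7] F [ 0.37 -0.43 -0.56]
(-108, -28, 174) False 6.79 [-107.9  -28.   173.9] F [ 0.48  0.14 -0.6 ]
(-95, -28, 174) False 7.58 [-95.  -28.  173.8] F [-0.32  0.97 -0.  ]
(-60, -28, 270) False 8.41 [-60.6 -27.9 269.2] F [ 0.1   0.49 -0.38]
(75, 44, 270) False 9.32 [ 74.6  43.8 269.7] F [-0.3  -0.3  -0.31]
```

View pics/a.png

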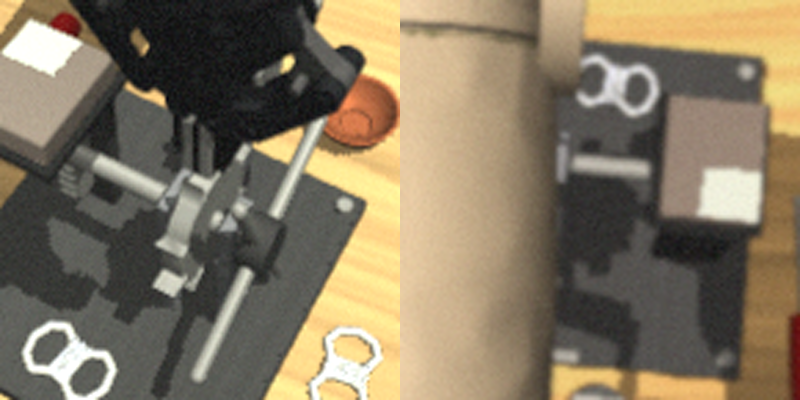

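The arm hides most of the stand, but a bar end shows at (565,355) in the composite. I'll check that against the predicted open pose, then turn the wheel.

```bash
python3 - <<'E'
from h import *
for p in (.6,.9,1.1):
    a=np.radians(17.4)-p
    q=proj("top",W(-84+73*np.sin(a),-42,127+73*np.cos(a)))[0];print(p,(q-[235,155])*400/120+[400,0])
q=proj("top",W(-84+73*np.sin(np.radians(17.4)-1.1),-42,178))[0];ok=np.linalg.norm((q-[235,155])*400/120+[400,0]-[578,355])<20
print(ok)
if ok and not go(75,44,172,.12,8):
    go(9,44,172,.05,20); env.hold(.3)
    go(30,44,172,.1); go(60,44,260,.15)
    env.reach(W(-40,200,280),Q);st("aside");snap("b")
E
```

```text
0.6 [584.15593138 302.17105709]
0.9 [580.75768238 335.17480298]
1.1 [578.62019206 354.20578114]
True
(75, 44, 172) False 10.39 [ 75.4  44.  173.1] F [0.14 0.4  0.12]
(9, 44, 172) True 11.31 [ 29.9  44.1 177. ] F [1.43 0.22 1.7 ]
(30, 44, 172) False 11.86 [ 30.   43.8 171.6] F [ 2.45 -0.88  1.33]
(60, 44, 260) False 12.62 [ 59.4  44.1 258.7] F [-0.3  -0.09  0.21]
aside 13.39 [-39.4 198.9 279.4] F [ 0.92 -0.01 -0.04]
```

View pics/b.png

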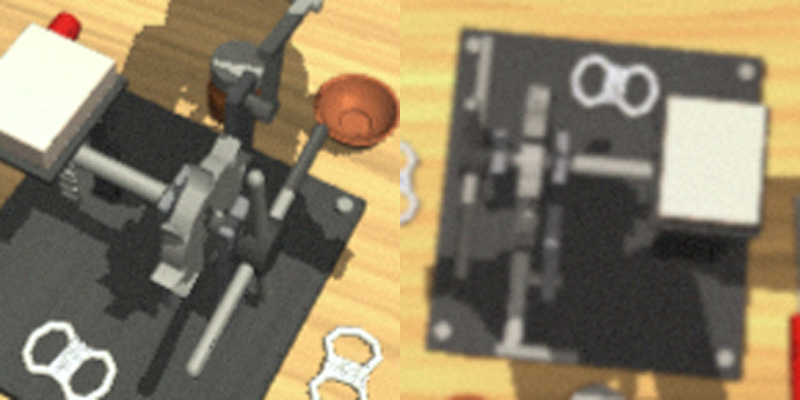

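The pawl rests open: the bar is at the bottom of the top view and back in the scene view. The top spoke's tip is at (255,175) in the scene view, only partly turned. I'll compute the wheel's angle from that.

```bash
cat >>h.py <<'E'
def wheel_tab(ws):
    for w in ws:
        a=np.radians(18)+w;L=[]
        for k in(0,3,1):
            b=a+k*np.pi/2;X=W(90*np.sin(b),40,115+90*np.cos(b))
            L+=[np.round((proj("scene",X)[0]-[200,180])*[400/145,400/140]).tolist(),np.round((proj("top",X)[0]-[235,155])*400/120+[400,0]).tolist()]
        print(w,"top sp",L[0],L[1],"-x",L[2],L[3],"+x",L[4],L[5])
E
python3 -c "
from h import *
wheel_tab([.1,.0,-.1,-.2,-.3,-.4])"
```

```text
0.1 top sp [236.0, 208.0] [476.0, 69.0] -x [322.0, 107.0] [459.0, 263.0] +x [194.0, 381.0] [488.0, 51.0]
0.0 top sp [243.0, 193.0] [474.0, 80.0] -x [323.0, 112.0] [459.0, 269.0] +x [191.0, 379.0] [488.0, 43.0]
-0.1 top sp [251.0, 179.0] [472.0, 93.0] -x [324.0, 118.0] [460.0, 275.0] +x [189.0, 376.0] [488.0, 36.0]
-0.2 top sp [258.0, 165.0] [471.0, 106.0] -x [323.0, 125.0] [460.0, 278.0] +x [188.0, 371.0] [488.0, 31.0]
-0.3 top sp [266.0, 152.0] [469.0, 119.0] -x [323.0, 133.0] [460.0, 281.0] +x [187.0, 364.0] [488.0, 26.0]
-0.4 top sp [273.0, 141.0] [468.0, 134.0] -x [321.0, 142.0] [461.0, 282.0] +x [187.0, 356.0] [487.0, 23.0]
```

The wheel is at about -0.15; the spoke end rode up the finger face and jammed. I'll push again, higher up on the spoke.

```bash
python3 - <<'E'
from h import *
env.reach(W(50,44,270),Q)
if not go(50,44,187,.12,8):
    r=go(0,44,187,.05,25); env.hold(.2)
    go(30,44,188,.1); go(60,44,260,.15)
    env.reach(W(-40,200,280),Q);st("aside");snap("c")
    wheel_tab([-.2,-.3,-.4,-.5,-.6,-.7])
E
```

```text
(50, 44, 187) False 15.08 [ 50.3  44.4 188.1] F [0.34 1.1  0.76]
(0, 44, 187) False 16.23 [  0.2  43.9 186.9] F [-1.05  0.69 -0.23]
(30, 44, 188) False 16.88 [ 29.7  44.  187.6] F [ 0.02  0.25 -0.34]
(60, 44, 260) False 17.55 [ 59.4  44.1 259.2] F [-0.07 -0.95  0.24]
aside 18.32 [-39.4 198.9 279.4] F [ 0.58 -0.72 -0.38]
-0.2 top sp [258.0, 165.0] [471.0, 106.0] -x [323.0, 125.0] [460.0, 278.0] +x [188.0, 371.0] [488.0, 31.0]
-0.3 top sp [266.0, 152.0] [469.0, 119.0] -x [323.0, 133.0] [460.0, 281.0] +x [187.0, 364.0] [488.0, 26.0]
-0.4 top sp [273.0, 141.0] [468.0, 134.0] -x [321.0, 142.0] [461.0, 282.0] +x [187.0, 356.0] [487.0, 23.0]
-0.5 top sp [280.0, 131.0] [467.0, 148.0] -x [319.0, 152.0] [462.0, 282.0] +x [188.0, 347.0] [487.0, 21.0]
-0.6 top sp [287.0, 122.0] [465.0, 162.0] -x [317.0, 162.0] [463.0, 280.0] +x [190.0, 336.0] [486.0, 20.0]
-0.7 top sp [293.0, 114.0] [464.0, 176.0] -x [314.0, 172.0] [464.0, 278.0] +x [193.0, 324.0] [485.0, 20.0]
```

View pics/c.png

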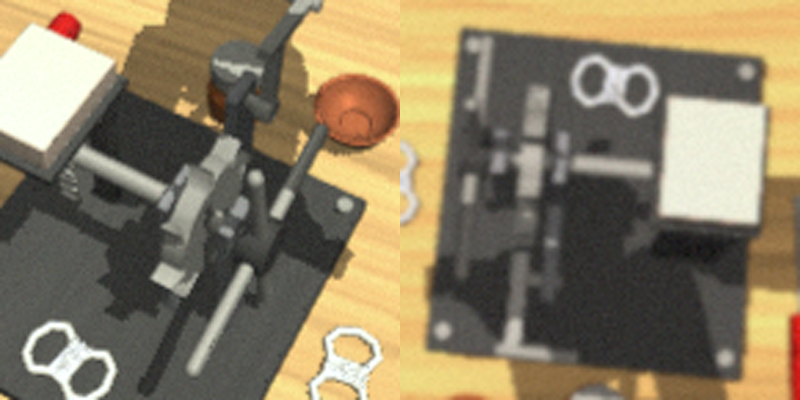

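The wheel did not move: the spoke tip is still at (255,175), and the finger met no force. I'll check whether the fingers are shut and where they really are.

```bash
python3 - <<'E'
from h import *
s=monitor.sense();print(s["finger_gap"],s["gripper_force"],s["ee_rot"],Q,s["joints"])
a=cv2.imread("pics/b_scene.png").astype(int);c=cv2.imread("pics/c_scene.png").astype(int)
d=np.abs(a-c).max(2)[180:320,200:345];print("diff px",(d>40).sum())
env.reach(W(50,44,270),Q);go(45,44,200,.15,8)
g=cv2.cvtColor(eyes.grab_frame("scene")["frame"],cv2.COLOR_RGB2BGR)
for X in (W(45,44,200),W(45,44,220)):print((proj("scene",X)[0]-[220,140])*4)
cv2.imwrite("pics/d.png",cv2.resize(cv2.convertScaleAbs(g[140:290,220:380],alpha=1.8,beta=20),None,fx=4,fy=4,interpolation=cv2.INTER_CUBIC))
E
```

```text
0.0018039265287768708 0.0 [ 5.40719512e-02  9.98536910e-01 -2.92882673e-04 -4.21721528e-04] [0.05297519 0.99859583 0.         0.        ] [ 2.03444835e-01  5.75837407e-01  9.28389041e-01 -3.52419749e-04
  1.63833102e+00 -1.25917842e+00]
diff px 0
(45, 44, 200) False 19.79 [ 45.2  44.9 201.4] F [ 0.36  0.68 -0.56]
[260.04905755 469.82735235]
[261.42196955 439.32811454]
```

View pics/d.png

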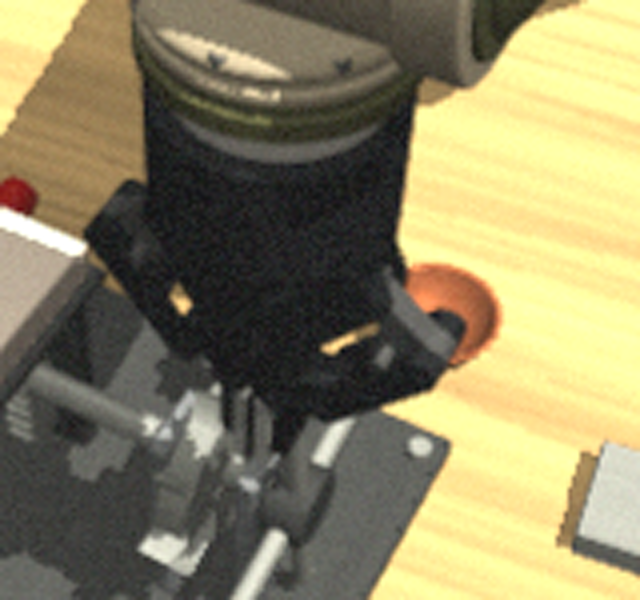

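The fingers are shut and the tip is near (245,460), as expected. I'll probe in small steps centred on the spoke, tracking the visible +x spoke's end numerically as the wheel indicator.

```bash
cat >>h.py <<'E'
def low(img):  # lowest bright row of the +x spoke, sub-pixel
    p=cv2.cvtColor(img,cv2.COLOR_BGR2GRAY)[270:322,262:278].astype(float)
    m=p>85; r=np.where(m.sum(1)>=2)[0]; return (270+r.max() if len(r) else None, int(m.sum()))
def lowcam(): return low(cv2.cvtColor(eyes.grab_frame("scene")["frame"],cv2.COLOR_RGB2BGR))
E
python3 - <<'E'
from h import *
for n in("scene0","a_scene","b_scene","c_scene"):print(n,low(cv2.imread(f"pics/{n}.png")))
go(45,40,200,.1,8);go(45,40,187,.1,8);print(lowcam())
for x in(36,30,24,18,12):
    r=go(x,40,187,.03,15);env.hold(.1);st("held");print(lowcam())
    if r:break
E
```

```text
scene0 (np.int64(311), 51)
a_scene (np.int64(312), 100)
b_scene (np.int64(309), 108)
c_scene (np.int64(310), 105)
(45, 40, 200) False 20.09 [ 45.2  39.7 200.7] F [ 1.12 -0.13 -0.51]
(45, 40, 187) False 20.38 [ 44.7  40.  186.5] F [ 0.3  -0.1   0.61]
(np.int64(309), 98)
(36, 40, 187) False 20.88 [ 35.9  40.  187.3] F [-0.19  0.06 -0.49]
held 20.98 [ 36.1  40.  187.1] F [ 1.01  0.21 -0.44]
(np.int64(309), 109)
(30, 40, 187) False 21.38 [ 29.9  40.  187.1] F [-0.08 -0.62 -0.11]
held 21.48 [ 30.   40.  187.1] F [-0.15  0.17  0.65]
(np.int64(309), 107)
(24, 40, 187) False 21.88 [ 23.9  40.  187.2] F [-0.74 -0.48  0.35]
held 21.98 [ 24.   40.  187.1] F [ 0.62 -0.87 -0.94]
(np.int64(309), 107)
(18, 40, 187) False 22.38 [ 17.9  40.  187.2] F [-0.55  0.43 -0.2 ]
held 22.48 [ 18.   40.  187.1] F [ 0.62 -0.82 -0.73]
(np.int64(309), 106)
(12, 40, 187) False 22.88 [ 11.9  40.1 187.1] F [ 1.21 -0.38 -0.21]
held 22.98 [ 12.   40.  187.1] F [0.43 0.1  0.77]
(np.int64(309), 106)
```

There was no contact even at x=12, which contradicts the measured spoke. I'll look closely at the finger and spoke as they stand.

```bash
python3 - <<'E'
from h import *
I=[]
g=cv2.cvtColor(eyes.grab_frame("scene")["frame"],cv2.COLOR_RGB2BGR)
u0,v0=255,215
cr=g[v0:v0+75,u0:u0+66]
def up(c):
    c=cv2.resize(c,None,fx=6,fy=6,interpolation=cv2.INTER_CUBIC).astype(float)/255
    return (np.clip(c,0,1)**.5*255).astype(np.uint8)
b=cv2.imread("pics/c_scene.png")[v0:v0+75,u0:u0+66]
cv2.imwrite("pics/e.png",np.hstack([up(cr),up(b)]))
for n,X in dict(tcp=W(12,40,187),tcp20=W(12,40,207),hub=W(0,40,115),tip=W(13,40,204),faceR=W(1,40,187)).items():print(n,np.round((proj("scene",X)[0]-[u0,v0])*6))
E
```

```text
tcp [226. 181.]
tcp20 [229. 135.]
hub [235. 295.]
tip [227. 145.]
faceR [245. 150.]
```

View pics/e.png

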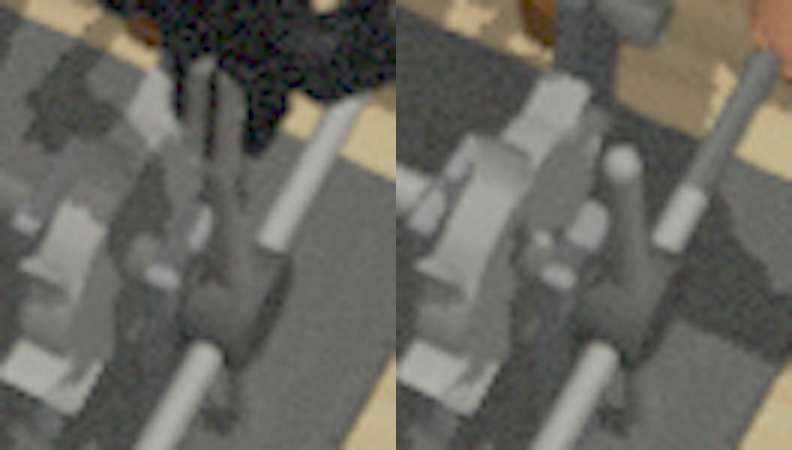

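The fingertips appear to end above the spoke's tip, at roughly (200–235,150), so the real tips sit well short of the nominal TCP. That explains the earlier upward ride and the miss. I'll push lower; x=4 gives w of about -0.5 to -0.6 whichever tip height is right.

```bash
python3 - <<'E'
from h import *
go(12,42,225,.12);go(55,42,225,.15)
if not go(55,42,155,.1,8):
  for x in(35,25,18,11,5):
    r=go(x,42,155,.04,18);print(lowcam())
    if r:break
  go(30,42,155,.1);go(55,42,250,.15)
  env.reach(W(-40,200,280),Q);st("aside");snap("f");print(low(cv2.imread("pics/f_scene.png")))
  c=cv2.imread("pics/c_scene.png").astype(int);f_=cv2.imread("pics/f_scene.png").astype(int)
  print("changed",(np.abs(c-f_).max(2)[180:320,200:345]>40).sum())
E
```

```text
(12, 42, 225) False 23.54 [ 11.9  42.  224.5] F [ 0.25 -0.37  0.32]
(55, 42, 225) False 23.98 [ 54.5  42.  223.6] F [-0.65 -0.54 -0.62]
(55, 42, 155) False 24.82 [ 55.3  42.1 155.9] F [ 0.8  -0.69  0.19]
(35, 42, 155) False 25.48 [ 35.1  42.  155.2] F [ 0.72 -0.62 -0.44]
(np.int64(309), 91)
(25, 42, 155) False 25.93 [ 24.7  42.  155.1] F [0.58 0.28 0.3 ]
(np.int64(308), 105)
(18, 42, 155) False 26.3 [ 17.6  42.  155. ] F [-0.54 -0.1  -0.07]
(np.int64(306), 104)
(11, 42, 155) False 26.68 [ 10.7  42.  155. ] F [ 0.95 -0.45  0.84]
(np.int64(304), 96)
(5, 42, 155) False 27.02 [  4.6  42.  154.9] F [ 0.72 -0.13 -1.29]
(np.int64(301), 89)
(30, 42, 155) False 27.48 [ 29.6  42.  154.5] F [-0.86 -0.22 -0.86]
(55, 42, 250) False 28.28 [ 54.4  42.1 249. ] F [-0.35  0.    0.45]
aside 29.06 [-39.4 198.9 279.3] F [ 0.98  0.11 -0.4 ]
(np.int64(301), 92)
changed 770
```

The wheel followed the finger this time. I'll measure it from the top spoke's tip and, if it is in the window, tip the pawl down.

```bash
python3 - <<'E'
from h import *
c=cv2.imread("pics/c_scene.png");f_=cv2.imread("pics/f_scene.png")
t=c[236:246,287:298];roi=f_[215:250,280:315]
m=cv2.matchTemplate(roi,t,cv2.TM_CCOEFF_NORMED);_,s,_,l=cv2.minMaxLoc(m)
p=np.array([292.7,241.3])+np.array([280+l[0]-287,215+l[1]-236]);print("tip",p,s)
# ray to plane stand y=40
C0,d=ray("scene",p);n=R[:,1];k=n@(W(0,40,0)-C0)/(n@d);X=R.T@(C0+k*d-O)*1000;w=np.arctan2(X[0],X[2]-115)-np.radians(18)
print(X,"radius",np.hypot(X[0],X[2]-115),"w",w)
if -.7<w<-.42:
    env.reach(W(-168,-32,270),Q)
    if not go(-168,-32,145,.12,8):
        r=go(-82,-32,145,.05,10);env.hold(.2)
        go(-110,-32,145,.1);go(-120,-32,270,.15)
        env.reach(W(-40,200,280),Q);st("aside");snap("g")
E
```

```text
tip [301.7 228.3] 0.7640150785446167
[-18.168388    40.         194.95308475] radius 81.99137810382958 w -0.5376029508372432
(-168, -32, 145) False 31.38 [-167.6  -32.   145.5] F [-0.04  0.17 -0.09]
(-82, -32, 145) False 33.25 [-82.2 -32.  145. ] F [-0.31  0.82  0.23]
(-110, -32, 145) False 33.88 [-109.6  -32.   145.3] F [0.53 0.48 0.35]
(-120, -32, 270) False 34.87 [-120.2  -32.   269.1] F [-0.77 -0.14 -0.23]
aside 35.83 [-39.9 198.9 279.9] F [ 0.2   0.09 -0.19]
```

View pics/g.png

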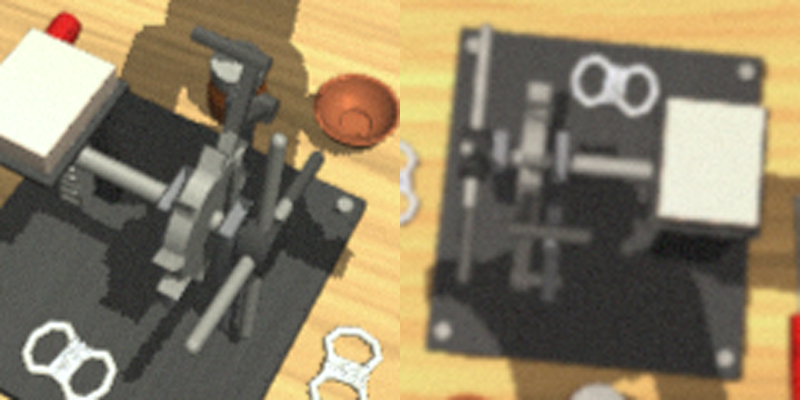

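```bash
python3 - <<'E'
from h import *
for p in(0,.06,.12,.2,.3):
    a=np.radians(17.4)-p
    L=[]
    for y in(-42,10):
        X=W(-84+73.4*np.sin(a),y,127+73.4*np.cos(a))
        L+=[np.round((proj("scene",X)[0]-[200,180])*[400/145,400/140]).tolist(),np.round((proj("top",X)[0]-[235,155])*400/120+[400,0]).tolist()]
    print(p,L)
def bar(n,box):  # match initial bar patch in g
    a=cv2.imread(f"pics/{n}0.png");b=cv2.imread(f"pics/g_{n}.png");u0,v0,u1,v1=box
    m=cv2.matchTemplate(b[v0-15:v1+15,u0-15:u1+15],a[v0:v1,u0:u1],cv2.TM_CCOEFF_NORMED);_,s,_,l=cv2.minMaxLoc(m);print(n,"shift",l[0]-15,l[1]-15,round(s,3))
bar("scene",(266,186,302,206));bar("top",(264,220,296,229))
E
```

```text
0 [[193.0, 29.0], [590.0, 233.0], [269.0, 62.0], [507.0, 225.0]]
0.06 [[196.0, 23.0], [590.0, 240.0], [272.0, 56.0], [507.0, 232.0]]
0.12 [[200.0, 18.0], [589.0, 246.0], [275.0, 50.0], [506.0, 238.0]]
0.2 [[204.0, 10.0], [588.0, 255.0], [280.0, 42.0], [505.0, 247.0]]
0.3 [[210.0, 2.0], [587.0, 267.0], [285.0, 34.0], [504.0, 259.0]]
scene shift 0 0 0.609
top shift 0 0 0.735
```

The bar is back at its starting pixels: ends at (193,30) and (265,62) in the scene view, with zero template shift in both views. The top spoke's tip at (278,138) puts the wheel at about -0.5, and the robot is clear. I'm handing in.

```bash
python3 -c "
from bench import job
print(job.hand_in())"
```

```text
the job is handed in; nothing more can be done
None
```

I let the platform down one notch and handed the job in: in the last pictures the wheel is at about -0.5 rad, the pawl sits fully down in the next gap and the arm is clear, but `hand_in()` returned no verdict.

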